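Change over the bench gas manifold

ROBOT

A 7-joint arm with a two-finger parallel gripper is mounted at the origin on a cart in front of the work surface, level with it; the furniture and walls round the work are solid. World frame = base frame: x ahead of the robot, y to its left, z up, the work surface at z = 0. Lengths are in m, angles in rad, forces in N, time in s.
With the tool pointing down it reaches from about 0.425 to 0.925 m from the base axis. Payload 6.8 kg.
Tool frame: the origin (TCP) lies on the mounting face of the last link; the fingertips stand 173 mm ahead of it and the grasp point (between the pads) lies 155 mm ahead of it; z points along the fingers, y is the line along which they close (so a half turn about z gives the same grasp; the last joint's range is limited). The gripper opens to 85 mm and grips with 20 to 120 N. Pads are 22 mm wide; open, the fingers measure 114 mm over their backs; the gripper's body (76 mm by 85 mm) begins 54 mm behind the grasp point. The pads swing forward as they close: fully open they stand 13 mm farther back than shut.
Start: joints at [-1.219, 0.477, 0.022, 1.555, -0.011, 1.109, -0.083], TCP at [0.3, 0.605, 0.405] pointing down, gripper open.
Joint ranges: [-2.96, 2.96], [-0.34, 2.1], [-1.41, 1.46], [0.24, 2.44], [-1.37, 4.51], [0.17, 1.92], [-2.96, 2.96]. Speed limits (rad/s): [2.39, 2.39, 3.14, 3.14, 3.14, 3.14, 3.14].

INTERFACE

Orientations are given as a unit quaternion [w, x, y, z].
In Python, from station import bot gives the robot as it stands. The module is installed in compiled form; this text tells all that it offers.
- The arm moves only by the shell command python3 -m pendant 'ROWS' [FORCE]. ROWS is JSON, a list of rows, each a list of 5 numbers: the finger opening in m, from 0 to 0.0854, then the shift along the tool's x, y, z in m, then the turn about the tool's z in degrees. In form: [[jaw, x, y, z, yaw], ...]. A call has 1 to 12 rows; each row shifts and turns the commanded pose from where the row before left it, along the tool's axes as they then stand; what a row does not reach is not made up. A row lasts 1/12 s, in which the tool goes at most 41.7 mm and 7.16 degrees, less where a joint would pass 70% of its speed; a pose out of reach is approached as far as the arm can. A call with a gripper value outside its range is refused whole. The fingers move at their own pace and stop on an object; FORCE is the grip in N (left out, the last holds). Time passes only in rows, so rows that do not move let the fingers close. It gives the time, the measured TCP pose, the force, the opening and the grip force at its end, in the units of the state.
- bot.get_obs(): the state, without advancing time (a new reading comes with each control period).
- bot.read_camera(name): name is "scene" or "top" or "wrist"; returns (picture, depth): 400x640x3 uint8, blue, green, red; 400x640 float32, m along the optical axis (not along the pixel's ray), 0 where there is no reading.
- bot.camera_model(name): a dict with "intrinsics" (3x3 intrinsics, pixels), "R" (3x3) and "t" (3): a world point X has camera coordinates R X + t. Camera axes: x right, y down, z forward; pixel columns grow to the right and rows downward; lengths in m; the calibration is good to about 2 mm. The wrist camera is an equidistant fisheye: a pixel r from the principal point sees the ray r / f radians off the axis. A picture is of the moment at which its call begins: read the wrist's pose just before it. camera_model takes no time and is no camera call; for the wrist camera it gives the pose at the moment of the call.
- bot.hand_in(): hands the job in; it is judged then, once.
Trained networks look in the newest picture that a camera, given by its name, has taken for a name from the list of things; names that differ only in an ending like _2 or _b are one class to them, and where a whole thing is asked for, a point or a joint stands for the part that bears it (a point fixed in the world has none). Each returns a list of dicts, best first, with "score" (0 to 1); they miss things now and then, are a little off and sometimes report something else, mostly with a low value. They report only what shows in the picture. A call takes as long as a camera call.
- bot.boxes_of(name, camera): "at" ([column, row] in pixels, amid what is visible of it).
- bot.trace(name, camera): "mask" (400x640 bool, what is visible of it) and "at" ([column, row] in pixels, amid what is visible of it).
- bot.pinpoint(name, camera): "at" ([column, row] in pixels: a listed point, or the origin of a listed thing).
The state is a dict: "t": time; "q": joint angles; "joint_vel": joint speeds; "joint_torque": joint torques, N m; "eef_pos": TCP position; "tool_rot": TCP orientation; "contact_force": force on the tool from outside, world axes, zero at the start; "torque": the same for the moment, N m; "gripper_width": opening from 0.0 (shut) to 1.0 (fully open); "grasp_force": force on a finger pad.
Only numpy, scipy, OpenCV 4.12 (cv2) and the standard library are available. Lean on these libraries where they do the work, as an engineer would, in place of code of your own. Each camera call takes 0.05 s, during which the arm holds its last target. There are 200 camera calls.

TASK

Change the bench gas manifold over: first shut the valve with the red lever, then open the valve with the blue lever, swinging each lever through its quarter turn right up to its end stop (pointing at the green dot, along its outlet nozzle, is open; pointing at the black dot is shut). Never have both valves open together, let go of the levers at the end, and leave everything else on the bench where it stands.

Things in the scene. Friction and masses are not known exactly. Their poses are not given: they have to be found in the camera images.
- station: bench gas manifold, fixed. Origin on the worktop; x to the back, y to the left of one facing its front (so about towards the robot); the front looks to the robot's right (about world -y). Grey base plate 12 mm thick, x -0.090 (front) to 0.050, y +-0.180. Valve pivots at x = 0, y = +-0.100; before each a green dot (open) and a black dot (shut) on the plate. Posts and copper drop pipes behind the pivots (x > 0.025)
- pipe_mid (a point): middle of the axis of the steel supply pipe: 22 mm thick (fittings 28), 350 mm long along the station's y, 220 mm above the worktop, 34 mm in front of the pivots, so right above the lever sleeves: an upright gripper does not fit; one leaning out to the front (station -x) by 30 to 45 degrees passes before it. A gauge stands on it, to 308 mm high
- red_lever (a joint): red lever, rad: 0 = shut stop (points along station (-x, -y), at its black dot), 1.571 = open stop (points along (-x, +y), at its green dot, along the nozzle). Grows clockwise seen from above. Starts open or nearly so, 1.3 to 1.57. Stays where it is left: stiff bearing, 0.12 N m, so 2 to 3 N pushed sideways on the sleeve moves it
- red_tip (a point): outer end of the red lever, on its centre line at mid-height of its sleeve, 70 mm above the worktop. The red plastic sleeve covers 30 to 76 mm from the pivot, is 14 mm wide and stands 59 to 81 mm above the worktop
- red_hub (a point): point on the vertical pivot axis of the red lever, 70 mm above the worktop. Brass body below: radius 19 mm, foot 26 mm; outlet nozzle along station (-x, +y) reaches 50 mm from the axis, its top 43 mm above the worktop. The two pivots are 200 mm apart along the station's y; which is left varies
- blue_lever (a joint): blue lever, rad: 0 = shut stop (points along station (-x, -y), at its black dot), 1.571 = open stop (points along (-x, +y), at its green dot, along the nozzle). Grows clockwise seen from above. Starts shut or nearly so, 0 to 0.2. Stays where it is left: stiff bearing, 0.12 N m, so 2 to 3 N pushed sideways on the sleeve moves it
- blue_tip (a point): outer end of the blue lever, on its centre line at mid-height of its sleeve, 70 mm above the worktop. The blue plastic sleeve covers 30 to 76 mm from the pivot, is 14 mm wide and stands 59 to 81 mm above the worktop
- blue_hub (a point): point on the vertical pivot axis of the blue lever, 70 mm above the worktop. Brass body below: radius 19 mm, foot 26 mm; outlet nozzle along station (-x, +y) reaches 50 mm from the axis, its top 43 mm above the worktop. The two pivots are 200 mm apart along the station's y; which is left varies
- tape_roll: bystander, not to be moved: beige roll of tape lying flat, 95 mm across, 19 high; origin at its underside's centre
- marker_green: bystander, not to be moved: white marker with green cap, 104 mm long, 18 thick, lying; origin at its underside's centre
- mug: bystander, not to be moved: white mug, 92 mm wide, 95 high; origin at its underside's centre
- dispenser_tape: bystander, not to be moved: small beige roll of tape lying flat, 48 mm across, 18 high; origin at its underside's centre

How it is judged:
By the outcome, as a careful person would: the job done as asked, in the order asked, and still so for the second after the job is handed in, with the robot touching nothing.
It also fails if it takes over 61 s, if anything falls off the work surface, if the arm or the gripper's body presses on something with over 40 N, if the wrist force passes 120 N, or if a joint passes its speed limit or range.

## Working session

There is one attempt and no reset: what is moved stays moved. The work goes in short steps, Python scripts to look and compute and a shell command to move; the robot and the scene stay as the last step left them, time stands still between calls to the robot, and variables do not carry over. Pictures are saved under pics/ and viewed, at most 13 in all, crops included, and the job is handed in when it is done.

```bash
mkdir -p pics
cat > h.py <<'E'
import numpy as np, cv2
from station import bot
from scipy.spatial.transform import Rotation as Rn
def ray_at_z(cam,px,z):
    m=bot.camera_model(cam);K=np.array(m["intrinsics"]);R=np.array(m["R"]);t=np.array(m["t"])
    a=(px[0]-K[0,2])/K[0,0];b=(px[1]-K[1,2])/K[1,1]
    if cam=="wrist":
        r=np.hypot(a,b);s=np.sin(r)/max(r,1e-9);d=np.array([a*s,b*s,np.cos(r)])
    else: d=np.array([a,b,1.])
    c=-R.T@t; w=R.T@d
    return c+w*(z-c[2])/w[2]
def tool():
    o=bot.get_obs();q=o["tool_rot"];return np.array(o["eef_pos"]),Rn.from_quat([q[1],q[2],q[3],q[0]]).as_matrix(),o
E
python3 - <<'E'
from h import *
p,R,o=tool();print(o["t"],p,R.round(3).tolist(),o["contact_force"])
for c in ("scene","top"):
    im,d=bot.read_camera(c);cv2.imwrite(f"pics/{c}0.png",im)
    m=bot.camera_model(c);print(c,(-np.array(m["R"]).T@np.array(m["t"])).round(3))
    for n,z in (("red_hub",.07),("blue_hub",.07),("red_tip",.07),("blue_tip",.07),("pipe_mid",.22),("station",0),("mug",0),("tape_roll",0),("marker_green",0),("dispenser_tape",0)):
        for r in bot.pinpoint(n,c)[:1]: print(n,round(r["score"],2),np.round(r["at"],1),ray_at_z(c,r["at"],z).round(3))
E
```

```text
0.0 [0.29940687 0.60465618 0.40372633] [[-0.896, 0.444, -0.001], [0.444, 0.896, -0.002], [-0.0, -0.002, -1.0]] [ 0.38771529 -0.14063251 -0.00535284]
scene [ 0.155 -0.273  0.829]
red_hub 0.95 [236.7 206.9] [0.46  0.373 0.07 ]
blue_hub 0.71 [301.4 170.3] [0.657 0.368 0.07 ]
red_tip 0.64 [240.2 233.8] [0.42 0.3  0.07]
blue_tip 0.84 [335.  174.8] [0.71  0.298 0.07 ]
pipe_mid 0.82 [273.  150.5] [0.552 0.331 0.22 ]
station 0.8 [272.2 210. ] [ 0.551  0.363 -0.   ]
mug 0.57 [338.9 357.7] [ 0.411 -0.036  0.   ]
tape_roll 0.83 [310.7 300.8] [0.452 0.096 0.   ]
marker_green 0.79 [352.1 298.2] [0.523 0.041 0.   ]
dispenser_tape 0.73 [315.9 273.9] [ 0.506  0.141 -0.   ]
top [0.324 0.175 1.199]
red_hub 0.77 [258.2 228.3] [0.451 0.375 0.07 ]
blue_hub 0.49 [273.7 155. ] [0.644 0.367 0.07 ]
red_tip 0.7 [282.8 249.2] [0.407 0.307 0.07 ]
blue_tip 0.72 [303.  136.3] [0.704 0.299 0.07 ]
pipe_mid 0.77 [275.1 177.3] [0.551 0.33  0.22 ]
station 0.55 [270.2 195. ] [0.552 0.37  0.   ]
mug 0.83 [418.5 263.9] [ 0.42  -0.041  0.   ]
tape_roll 0.71 [371.8 246.7] [0.449 0.084 0.   ]
marker_green 0.54 [390.6 216.5] [0.535 0.044 0.   ]
dispenser_tape 0.54 [348.1 223.2] [0.503 0.154 0.   ]
```

View pics/scene0.png

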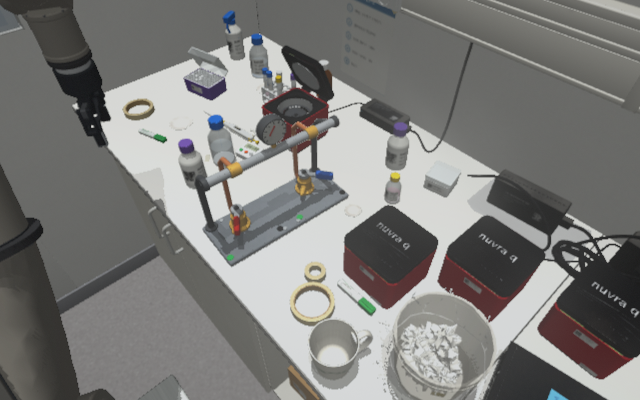

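View pics/top0.png

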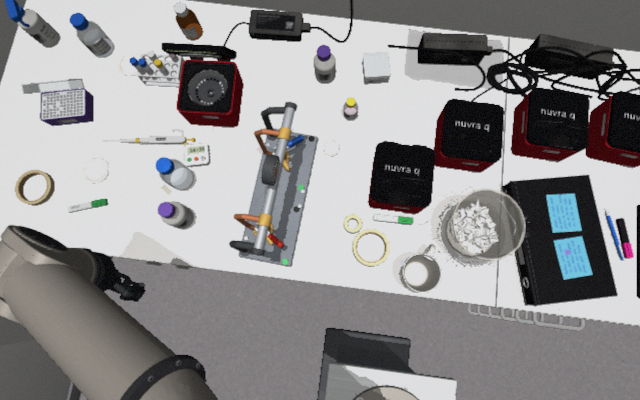

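The top view shows the red lever at about (283,240), open and at the robot end. The blue lever is at about (296,141), shut. The front faces world -y. The tool can't be tilted with these rows, so I plan to reach in with one finger of the open, upright gripper, keeping its body in front of the pipe. Next I'll measure the pipe line and the obstacle heights.

Run:
```python
from h import *
def cloud(c):
    im,d=bot.read_camera(c);m=bot.camera_model(c);K=np.array(m["intrinsics"]);R=np.array(m["R"]);t=np.array(m["t"])
    v,u=np.nonzero(d>0);z=d[v,u];P=np.stack([(u-K[0,2])/K[0,0]*z,(v-K[1,2])/K[1,1]*z,z],1)
    return (P-t)@R, im[v,u]
for c in ("top","scene"):
    P,C=cloud(c)
    s=P[(abs(P[:,0]-.55)<.2)&(abs(P[:,1]-.335)<.06)&(P[:,2]>.222)&(P[:,2]<.245)]
    print(c,len(s),s[:,2].max())
    f=np.polyfit(s[:,0],s[:,1],1);print("pipe y=",f,"at .55",np.polyval(f,.55),"xrange",np.percentile(s[:,0],[1,99]))
    g=P[(abs(P[:,0]-.55)<.1)&(abs(P[:,1]-.335)<.08)&(P[:,2]>.25)&(P[:,2]<.33)];print("gauge",g.min(0),g.max(0),len(g))
    for a,b in ((0,50),(1,.0)): pass
    q=P[(P[:,2]>.03)&(P[:,2]<.35)&(P[:,1]>.05)&(P[:,1]<.30)&(P[:,0]>.28)&(P[:,0]<.9)]
    # max height on 4cm grid
    H=np.zeros((6,15))
    for x,y,z in q: 
        i=min(5,int((y-.05)/.045));j=min(14,int((x-.28)/.042));H[i,j]=max(H[i,j],z)
    print("rows y from .05 step .045, cols x from .28 step .042");print((H*1000).astype(int))
    for n,lo,hi in (("red",(0,0),0),("blue",0,0)):
        k=C.astype(int); 
        M=(k[:,2]>k[:,0]+60)&(k[:,2]>k[:,1]+60) if n=="red" else (k[:,0]>k[:,2]+50)&(k[:,0]>k[:,1]+25)
        r=P[M&(P[:,2]>.055)&(P[:,2]<.1)&(abs(P[:,0]-.55)<.22)&(abs(P[:,1]-.32)<.07)]
        if len(r): print(n,len(r),r.mean(0),r.min(0),r.max(0))
m=bot.camera_model("wrist");p,R,o=tool();print("wrist cam in tool",R.T@(-np.array(m["R"]).T@np.array(m["t"])-p))
```

```text
top 1314 0.23736520349723195
pipe y= [-0.06113084  0.36479633] at .55 0.3311743675046024 xrange [0.38019951 0.72410138]
gauge [0.52082801 0.31835443 0.25027101] [0.58369483 0.34581878 0.30894269] 452
rows y from .05 step .045, cols x from .28 step .042
[[  0   0   0   0   0   0 131 131 132 130 114   0   0   0   0]
 [  0   0   0   0   0   0 130 130 132 132   0   0   0   0   0]
 [  0   0   0   0   0   0   0   0   0   0   0   0  86   0   0]
 [  0   0   0   0   0   0   0   0   0   0   0   0  87   0   0]
 [  0   0   0   0   0   0   0   0   0   0   0   0   0   0 138]
 [  0   0   0   0   0   0   0   0   0  79   0   0   0   0  96]]
red 87 [0.42566421 0.3267583  0.07819826] [0.4112657  0.30916893 0.07072693] [0.43971905 0.34707054 0.08578301]
blue 83 [0.68625381 0.31661732 0.07838987] [0.67156949 0.29933702 0.07256192] [0.70169861 0.33431155 0.08257066]
scene 1184 0.24472423704982135
pipe y= [-0.06295641  0.36177078] at .55 0.3271447519573687 xrange [0.37997616 0.72388644]
gauge [0.52118113 0.31678462 0.25026727] [0.58308699 0.34650665 0.30817832] 708
rows y from .05 step .045, cols x from .28 step .042
[[  0   0   0   0   0   0 130 130 129 129   0   0   0   0   0]
 [  0   0   0   0   0   0 129 128 129 129   0   0   0   0   0]
 [  0   0   0   0   0   0   0   0   0   0   0   0  84   0   0]
 [  0   0   0   0   0   0   0   0   0   0   0   0  84   0   0]
 [  0   0   0   0   0   0   0   0   0   0   0   0   0   0 124]
 [  0   0   0   0   0   0   0   0   0  77  77   0   0   0  93]]
red 68 [0.42606935 0.32476984 0.07858361] [0.41186349 0.30593121 0.07047181] [0.44078535 0.3518179  0.08123767]
blue 60 [0.68750263 0.31501305 0.07848013] [0.6702617  0.29760239 0.07494444] [0.70278915 0.33414588 0.08199749]
wrist cam in tool [ 0.07848722 -0.00012808  0.03143669]
```

```bash
cat >> h.py <<'E'
SX=np.array([.0615,.998,0]);SY=np.array([-.998,.0615,0]);O=np.array([.554,.363,0])
def st():
    p,R,o=tool();d=p-O
    print("t",round(o["t"],2),"station xyz mm",(np.array([d@SX,d@SY,p[2]])*1000).round(1),"yaw of tool y",np.degrees(np.arctan2(R[:,1]@SY,R[:,1]@SX)).round(2),"tilt",R[:,2].round(3),"F st",np.round([np.dot(o["contact_force"],SX),np.dot(o["contact_force"],SY),o["contact_force"][2]],1),"q",np.round(o["q"],2))
E
python3 -m pendant '[[0.0854,0,0,-0.03,-5.7],[0.0854,0,0,-0.03,-5.7],[0.0854,0,0,-0.03,-5.7],[0.0854,0,0,-0.03,-5.7],[0.0854,0,0,0,0]]'; python3 -c "
from h import *
st()"
```

```text
t: 1.62
eef_pos: [0.3, 0.6054, 0.5323]
tool_rot: [0.002, 0.029, 1.0, 0.005]
contact_force: [0.2, 0.9, 1.2]
gripper_width: 1.0
grasp_force: 0.0
t 1.62 station xyz mm [226.3 268.4 532.3] yaw of tool y 0.23 tilt [ 0.004  0.011 -1.   ] F st [ 0.9 -0.1  1.2] q [-1.17  0.4  -0.05  1.39  0.02  1.35  0.29]
```

```bash
python3 -m pendant '[[0.0854,-0.0103,-0.036,0,0],[0.0854,-0.0103,-0.036,0,0],[0.0854,-0.0103,-0.036,0,0],[0.0854,-0.0103,-0.036,0,0],[0.0854,-0.0103,-0.036,0,0],[0.0854,-0.0103,-0.036,0,0],[0.0854,-0.0103,-0.036,0,0],[0.0854,-0.0103,-0.036,0,0],[0.0854,-0.0103,-0.036,0,0],[0.0854,-0.0103,-0.036,0,0],[0.0854,0,0,0,0],[0.0854,0,0,0,0]]'; python3 -c "
from h import *
st()"
```

```text
t: 2.62
eef_pos: [0.3806, 0.237, 0.5251]
tool_rot: [0.0, 0.033, 0.999, 0.0]
contact_force: [-1.0, 0.4, -0.4]
gripper_width: 0.997
grasp_force: 0.0
t 2.62 station xyz mm [-136.4  165.3  525.1] yaw of tool y -0.31 tilt [ 0.001  0.001 -1.   ] F st [ 0.3  1.1 -0.4] q [-0.81 -0.01  0.12  1.91  0.    1.25  0.81]
```

```bash
python3 -m pendant '[[0.0854,0,0,0.03,0],[0.0854,0,0,0.03,0],[0.0854,0,0,0.03,0],[0.0854,0,0,0.03,0],[0.0854,0,0,0.03,0],[0.0854,0,0,0.03,0],[0.0854,0,0,0.03,0],[0.0854,0,0,0.03,0],[0.0854,0,0,0.03,0],[0.0854,0,0,0.03,0],[0.0854,0,0,0,0],[0.0854,0,0,0,0]]'; python3 -c "
from h import *
st()
for c in ('wrist','top'):
    im,d=bot.read_camera(c)
    if c=='top': im=cv2.resize(im[60:300,180:420],(600,600))
    cv2.imwrite(f'pics/{c}1.png',im)
"
```

```text
t: 3.62
eef_pos: [0.3795, 0.2399, 0.2238]
tool_rot: [-0.001, 0.03, 1.0, -0.001]
contact_force: [-0.2, 0.9, 1.0]
gripper_width: 0.999
grasp_force: 0.0
t 3.62 station xyz mm [-133.6  166.6  223.8] yaw of tool y 0.05 tilt [-0.003 -0.002 -1.   ] F st [0.9 0.3 1. ] q [-0.78  0.4   0.09  2.23 -0.07  0.52  0.87]
```

View pics/wrist1.png

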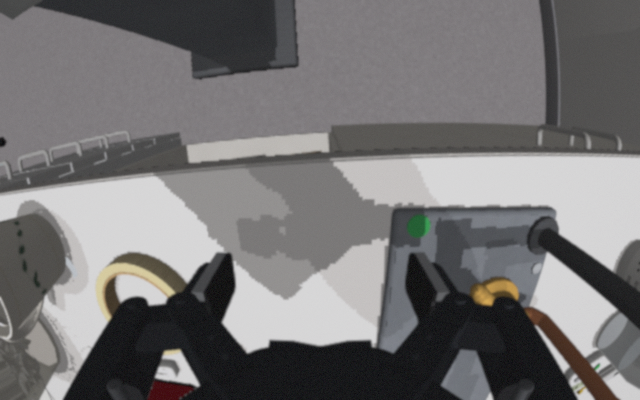

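View pics/top1.png

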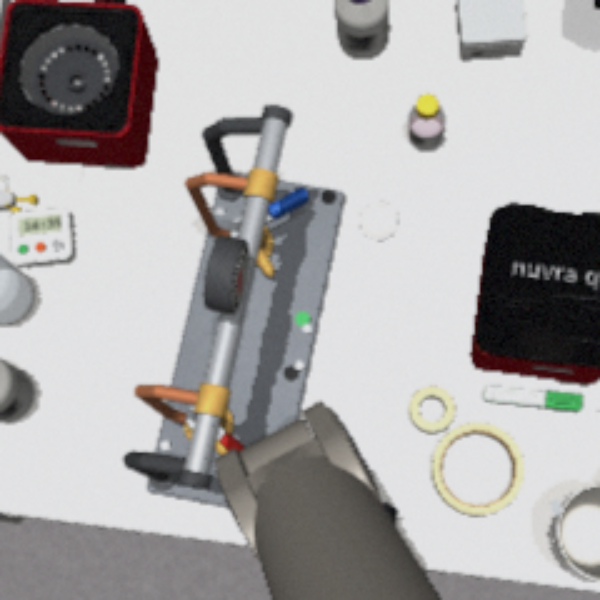

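The wrist view shows the left-hand pads clear in front of the plate. The right finger, at about (425,280), is beside the green dot at (418,225). In the top crop the wrist housing stands before the pipe, with the red lever at about (230,440) ahead of it. I'll move the finger in.

```bash
python3 -m pendant '[[0.0854,0,0.009,0,0],[0.0854,0,0.009,0,0],[0.0854,0,0.009,0,0],[0.0854,0,0,0,0],[0.0854,0,0,0,0],[0.0854,0,0,0,0]]'; python3 -c "
from h import *
st()"; python3 -m pendant '[[0.0854,-0.005,0,0,0],[0.0854,-0.005,0,0,0],[0.0854,-0.005,0,0,0],[0.0854,-0.005,0,0,0],[0.0854,-0.005,0,0,0],[0.0854,-0.005,0,0,0],[0.0854,0,0,0,0],[0.0854,0,0,0,0]]';  python3 -c "
from h import *
st()"
```

```text
t: 4.22
eef_pos: [0.3817, 0.2662, 0.2249]
tool_rot: [0.0, 0.031, 1.0, -0.0]
contact_force: [-0.5, -0.1, -0.2]
gripper_width: 1.0
grasp_force: 0.0
t 4.22 station xyz mm [-107.2  166.   224.9] yaw of tool y 0.0 tilt [ 0. -0. -1.] F st [-0.1  0.5 -0.2] q [-0.82  0.41  0.09  2.19 -0.07  0.54  0.83]
t: 4.88
eef_pos: [0.4127, 0.2646, 0.2249]
tool_rot: [0.001, 0.031, 1.0, 0.001]
contact_force: [-0.3, 0.2, 0.3]
gripper_width: 0.997
grasp_force: 0.0
t 4.88 station xyz mm [-106.9  135.   224.9] yaw of tool y -0.07 tilt [ 0.002  0.001 -1.   ] F st [0.1 0.3 0.3] q [-0.77  0.44  0.09  2.14 -0.07  0.56  0.88]
```

```bash
python3 -c "
from h import *
a,_=bot.read_camera('wrist');b,_=bot.read_camera('scene')
cv2.imwrite('pics/c2.png',np.vstack([cv2.resize(a[150:,300:600],(420,350))[:300],cv2.resize(b[150:270,180:348],(420,300))]))
"
```

```text
(no output)
```

View pics/c2.png

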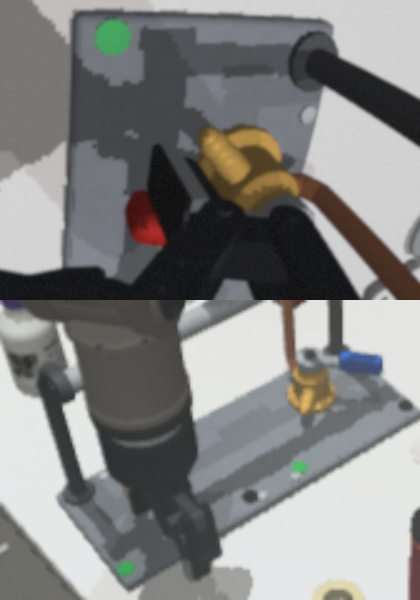

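The wrist crop shows the red sleeve at about (147,218), past the finger on its far side, so the finger is on the correct side to push.

```bash
python3 -m pendant '[[0.0854,-0.005,0,0,0],[0.0854,-0.005,0,0,0],[0.0854,-0.005,0,0,0],[0.0854,-0.005,0,0,0],[0.0854,-0.005,0,0,0],[0.0854,-0.005,0,0,0],[0.0854,-0.005,0,0,0],[0.0854,-0.005,0,0,0],[0.0854,-0.005,0,0,0],[0.0854,-0.005,0,0,0],[0.0854,0,0,0,0]]';  python3 -c "
from h import *
st()"; python3 -m pendant '[[0.0854,-0.003,0,0,0],[0.0854,-0.003,0,0,0],[0.0854,0,0,0,0],[0.0854,0,0,0,0]]';  python3 -c "
from h import *
st()"
```

```text
t: 5.9
eef_pos: [0.4629, 0.2614, 0.225]
tool_rot: [0.001, 0.031, 1.0, 0.0]
contact_force: [0.2, 0.4, 0.1]
gripper_width: 1.0
grasp_force: 0.0
t 5.9 station xyz mm [-107.    84.6  225. ] yaw of tool y -0.06 tilt [ 0.002  0.001 -1.   ] F st [ 0.4 -0.2  0.1] q [-0.71  0.49  0.09  2.04 -0.08  0.61  0.95]
t: 6.23
eef_pos: [0.4679, 0.2608, 0.2248]
tool_rot: [0.0, 0.031, 1.0, 0.0]
contact_force: [0.2, 0.8, -0.5]
gripper_width: 0.996
grasp_force: 0.2
t 6.23 station xyz mm [-107.3   79.7  224.8] yaw of tool y -0.04 tilt [ 0.001  0.    -1.   ] F st [ 0.8 -0.2 -0.5] q [-0.7   0.5   0.09  2.03 -0.08  0.61  0.95]
```

```bash
python3 -c "
from h import *
a,_=bot.read_camera('wrist');b,_=bot.read_camera('top')
cv2.imwrite('pics/c3.png',np.vstack([cv2.resize(a[150:,250:600],(420,300)),cv2.resize(b[160:270,220:374],(420,300))]))
"
```

```text
(no output)
```

View pics/c3.png

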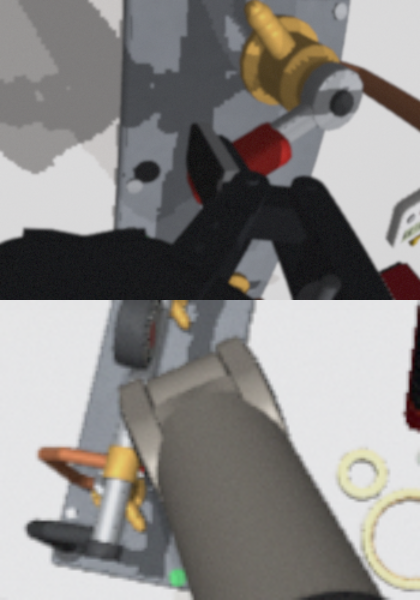

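The lever is past mid-turn, with the red sleeve at (265,150) held by the finger and close to its stop. I'll creep on while watching the force.

```bash
for i in 1; do python3 -m pendant '[[0.0854,-0.003,0,0,0],[0.0854,-0.003,0,0,0],[0.0854,0,0,0,0]]' >/dev/null;  python3 -c "
from h import *
st()";  python3 -m pendant '[[0.0854,-0.003,0,0,0],[0.0854,0,0,0,0]]'>/dev/null;  python3 -c "
from h import *
st()"; python3 -m pendant '[[0.0854,-0.003,0,0,0],[0.0854,0,0,0,0]]'>/dev/null;  python3 -c "
from h import *
st()"; done
```

```text
t 6.58 station xyz mm [-107.3   73.6  224.7] yaw of tool y -0.02 tilt [ 0. -0. -1.] F st [-0.4  2.4 -1.3] q [-0.69  0.5   0.09  2.02 -0.08  0.62  0.96]
t 6.75 station xyz mm [-107.3   70.6  224.7] yaw of tool y -0.03 tilt [ 0. -0. -1.] F st [ 0.1  0.5 -1.5] q [-0.69  0.51  0.09  2.01 -0.08  0.62  0.97]
t 6.92 station xyz mm [-107.4   67.5  224.7] yaw of tool y -0.04 tilt [ 0.  0. -1.] F st [0.4 2.3 0.5] q [-0.69  0.51  0.09  2.01 -0.08  0.63  0.97]
```

```bash
python3 -m pendant '[[0.0854,-0.003,0,0,0],[0.0854,0,0,0,0]]' >/dev/null;  python3 -c "
from h import *
st()";  python3 -m pendant '[[0.0854,-0.003,0,0,0],[0.0854,0,0,0,0]]'>/dev/null;  python3 -c "
from h import *
st()
a,_=bot.read_camera('wrist')
cv2.imwrite('pics/c4.png',cv2.resize(a[120:,250:600],(700,560)))"
```

```text
t 7.08 station xyz mm [-107.3   64.5  224.7] yaw of tool y -0.04 tilt [ 0.  0. -1.] F st [-0.7  1.7 -1. ] q [-0.68  0.51  0.09  2.   -0.08  0.63  0.97]
t 7.25 station xyz mm [-107.4   61.4  224.8] yaw of tool y -0.04 tilt [ 0.  0. -1.] F st [-1.   0.9 -0.9] q [-0.68  0.52  0.09  2.   -0.08  0.63  0.98]
```

View pics/c4.png

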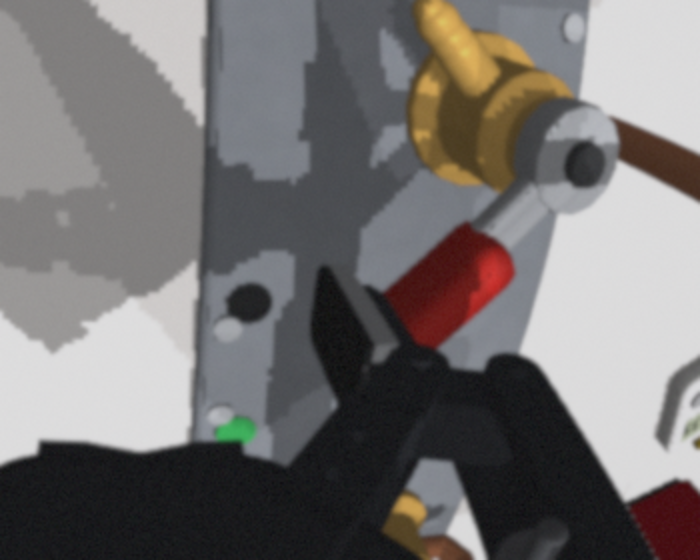

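```bash
python3 -m pendant '[[0.0854,0,0.003,0,0],[0.0854,0,0,0,0]]' >/dev/null;  python3 -c "
from h import *
st()";  python3 -m pendant '[[0.0854,-0.001,0.003,0,0],[0.0854,0,0,0,0]]'>/dev/null;  python3 -c "
from h import *
st()"; python3 -m pendant '[[0.0854,-0.003,0.0,0,0],[0.0854,0,0,0,0]]'>/dev/null;  python3 -c "
from h import *
st()
bot.read_camera('wrist')
for n in ('red_hub','red_tip'):
    for r in bot.pinpoint(n,'wrist')[:1]: p=ray_at_z('wrist',r['at'],.07);print(n,r['score'],r['at'],p,(p-O)@SX,(p-O)@SY)
"
```

```text
t 7.47 station xyz mm [-105.5   61.8  224.5] yaw of tool y -0.1 tilt [-0.001 -0.002 -1.   ] F st [-5.4  1.8  0.4] q [-0.68  0.52  0.1   1.99 -0.08  0.63  0.97]
t 7.63 station xyz mm [-104.4   61.3  224.1] yaw of tool y -0.15 tilt [-0.004 -0.006 -1.   ] F st [-11.4   4.2   7. ] q [-0.69  0.52  0.1   1.99 -0.08  0.64  0.97]
t 7.8 station xyz mm [-104.1   60.1  223.8] yaw of tool y -0.02 tilt [-0.008 -0.007 -1.   ] F st [-11.3  11.6  11.7] q [-0.68  0.52  0.1   1.99 -0.08  0.65  0.97]
red_hub 0.56 [533.3, 199.7] [0.45378424 0.36982325 0.07      ] 0.0006463326512930532 0.10043495766072622
```

Force is now -11/+11 N, along the 45° normal of the lever face, so it is against the stop. I'll back off and verify.

```bash
python3 -m pendant '[[0.0854,0.003,-0.003,0,0],[0.0854,0.005,-0.008,0,0],[0.0854,0.005,-0.012,0,0],[0.0854,0,-0.015,0,0],[0.0854,0,-0.015,0,0],[0.0854,0,0,0,0],[0.0854,0,0,0,0]]' >/dev/null;  python3 -c "
from h import *
st()
a,_=bot.read_camera('wrist')
cv2.imwrite('pics/c5.png',cv2.resize(a[120:,250:600],(700,560)))
for n in ('red_hub','red_tip'):
    for r in bot.pinpoint(n,'wrist')[:1]: p=ray_at_z('wrist',r['at'],.07);print(n,r['score'],r['at'],p,(p-O)@SX,(p-O)@SY)
"
```

```text
t 8.53 station xyz mm [-156.    70.4  224.9] yaw of tool y -0.2 tilt [ 0.001 -0.    -1.   ] F st [ 0.7  0.5 -0.4] q [-0.62  0.48  0.09  2.07 -0.08  0.6   1.04]
red_hub 0.56 [589.8, 211.9] [0.45300632 0.37260853 0.07      ] 0.0033781996430272423 0.1013826166831865
red_tip 0.95 [503.6, 301.9] [0.50295125 0.31718837 0.07      ] -0.04885950758206923 0.048129233150020045
```

View pics/c5.png

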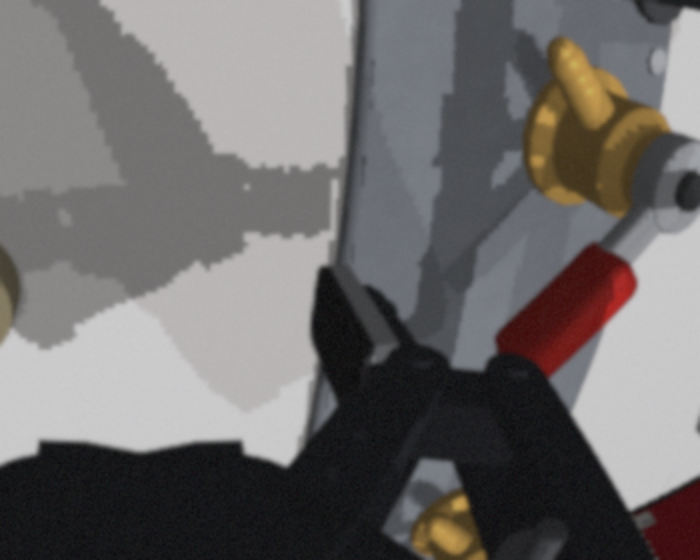

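The picture shows the red lever lying 90° from its nozzle, with the finger clear. Measured tip direction is 45°, so red is shut. Now over to blue, with a small lift to clear the box.

```bash
python3 -m pendant '[[0.0854,0,0,-0.034,0],[0.0854,0,0,-0.034,0],[0.0854,0,0.008,-0.034,0],[0.0854,-0.0313,0.008,0,0],[0.0854,-0.0313,0.008,0,0],[0.0854,-0.0313,0,0,0],[0.0854,-0.0313,0,0,0],[0.0854,-0.0313,0,0,0],[0.0854,-0.0313,0,0,0],[0.0854,-0.0313,0,0,0],[0.0854,-0.0313,0,0,0],[0.0854,0,0,0,0]]';  python3 -c "
from h import *
st()
bot.read_camera('wrist')
for n in ('blue_hub','blue_tip'):
    for r in bot.pinpoint(n,'wrist')[:1]: p=ray_at_z('wrist',r['at'],.07);print(n,r['score'],r['at'],p,(p-O)@SX,(p-O)@SY)
"
```

```text
t: 9.68
eef_pos: [0.7294, 0.2206, 0.3257]
tool_rot: [0.002, 0.032, 0.999, -0.001]
contact_force: [0.3, -0.7, 0.6]
gripper_width: 1.003
grasp_force: 0.0
t 9.68 station xyz mm [-131.3 -183.8  325.7] yaw of tool y -0.14 tilt [ 0.003 -0.001 -1.   ] F st [-0.7 -0.3  0.6] q [-0.47  0.69  0.15  1.39 -0.11  1.06  1.21]
blue_hub 0.81 [490.4, 104.0] [0.6484547  0.36198611 0.07      ] 0.004797098367033978 -0.09432814316374079
blue_tip 0.92 [419.5, 168.4] [0.69773659 0.30088131 0.07      ] -0.05315465273620013 -0.14726941888055228
```

```bash
python3 -m pendant '[[0.0854,0,0,0.033,0],[0.0854,0,0,0.033,0],[0.0854,0,0,0.033,0],[0.0854,0,0.009,0,0],[0.0854,0,0.009,0,0],[0.0854,0,0.009,0,0],[0.0854,0,0,0,0],[0.0854,0,0,0,0]]'>/dev/null;  python3 -c "
from h import *
st()"; python3 -m pendant '[[0.0854,0,0.003,0,0],[0.0854,0,0.003,0,0],[0.0854,0,0,0,0],[0.0854,0,0,0,0]]'>/dev/null;  python3 -c "
from h import *
st()
a,_=bot.read_camera('wrist')
cv2.imwrite('pics/c6.png',cv2.resize(a[40:,200:600],(700,630))[:600])"
```

```text
t 10.5 station xyz mm [-101.  -179.7  230.6] yaw of tool y 0.12 tilt [ 0.004  0.002 -1.   ] F st [-0.6  0.2  0.3] q [-0.49  0.8   0.13  1.42 -0.12  0.92  1.18]
t 10.83 station xyz mm [ -97.3 -179.5  228. ] yaw of tool y -0.02 tilt [ 0.  0. -1.] F st [-0.2  0.4 -0.3] q [-0.5   0.81  0.13  1.42 -0.12  0.93  1.17]
```

View pics/c6.png

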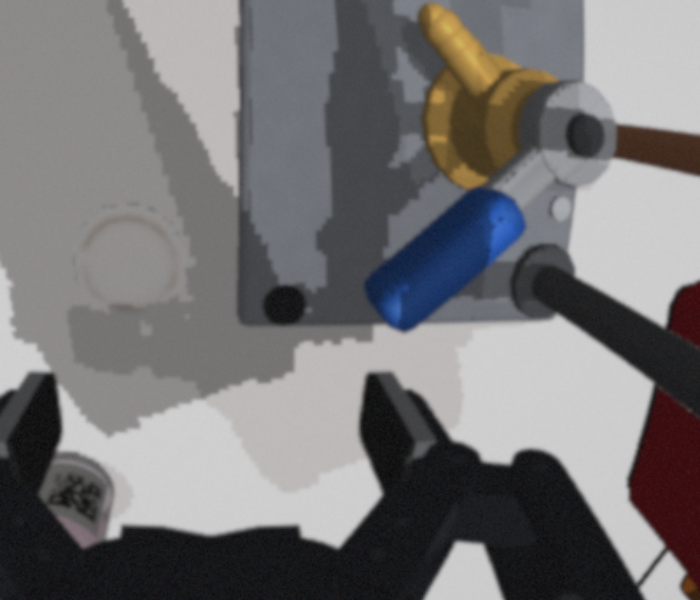

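The picture shows the blue lever end from (367,290) to (415,328) and the finger edge at columns 365–392. The finger needs to go about 6–7 mm deeper so that it catches the lever's trailing corner. I'll creep in, watching the force.

```bash
for k in 1; do python3 -m pendant '[[0.0854,0,0.002,0,0],[0.0854,0,0,0,0]]'>/dev/null;  python3 -c "
from h import *
st()"; python3 -m pendant '[[0.0854,0,0.002,0,0],[0.0854,0,0,0,0]]'>/dev/null;  python3 -c "
from h import *
st()"; python3 -m pendant '[[0.0854,0,0.002,0,0],[0.0854,0,0,0,0]]'>/dev/null;  python3 -c "
from h import *
st()"; done
```

```text
t 11.05 station xyz mm [ -95.2 -179.4  227.6] yaw of tool y -0.02 tilt [-0.  0. -1.] F st [0.6 0.3 0.4] q [-0.5   0.81  0.13  1.42 -0.12  0.93  1.17]
t 11.22 station xyz mm [ -92.9 -179.3  227.6] yaw of tool y -0.0 tilt [-0.  0. -1.] F st [-0.5  1.1 -0.6] q [-0.5   0.81  0.13  1.41 -0.12  0.93  1.17]
t 11.38 station xyz mm [ -90.8 -179.3  227.6] yaw of tool y 0.0 tilt [-0.  0. -1.] F st [ 0.9  0.4 -0. ] q [-0.5   0.81  0.13  1.41 -0.12  0.93  1.17]
```

```bash
python3 -m pendant '[[0.0854,0.004,0.001,0,0],[0.0854,0.004,0,0,0],[0.0854,0,0,0,0]]'>/dev/null;  python3 -c "
from h import *
st()"; python3 -m pendant '[[0.0854,0.003,0,0,0],[0.0854,0.003,0,0,0],[0.0854,0,0,0,0]]'>/dev/null;  python3 -c "
from h import *
st()
a,_=bot.read_camera('wrist')
cv2.imwrite('pics/c7.png',cv2.resize(a[40:,200:600],(700,630))[:600])"
```

```text
t 11.63 station xyz mm [ -89.9 -170.5  227.6] yaw of tool y 0.02 tilt [-0.001  0.    -1.   ] F st [-0.4 -0.2  0.6] q [-0.51  0.8   0.13  1.43 -0.12  0.92  1.16]
t 11.88 station xyz mm [ -90.3 -165.1  227.9] yaw of tool y -0.02 tilt [ 0.  0. -1.] F st [-0.4 -0.1  0.1] q [-0.52  0.79  0.13  1.45 -0.12  0.91  1.16]
```

View pics/c7.png

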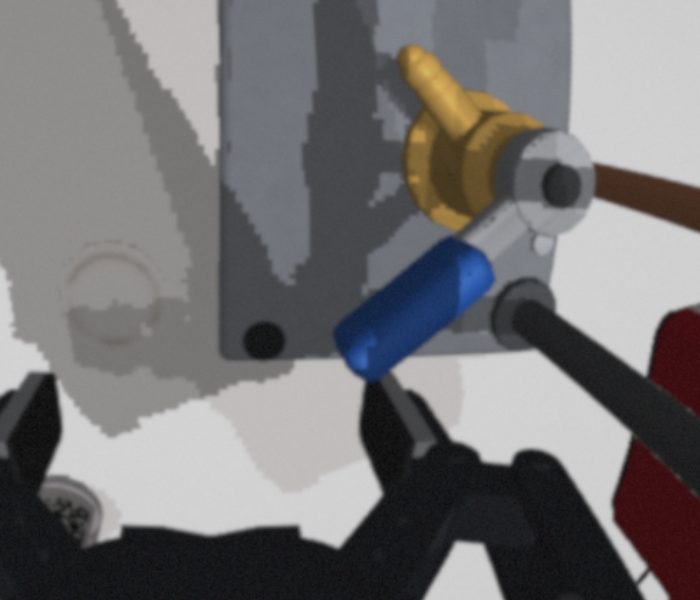

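The trailing corner, at about (370,380), now meets the finger face at columns 365–395. I'll push.

```bash
python3 -m pendant '[[0.0854,0.003,0,0,0],[0.0854,0.003,0,0,0],[0.0854,0.003,0,0,0],[0.0854,0,0,0,0]]'>/dev/null;  python3 -c "
from h import *
st()"; python3 -m pendant '[[0.0854,0.003,-0.001,0,0],[0.0854,0.003,-0.001,0,0],[0.0854,0.003,-0.001,0,0],[0.0854,0,0,0,0]]'>/dev/null;  python3 -c "
from h import *
st()"; python3 -m pendant '[[0.0854,0.003,-0.001,0,0],[0.0854,0.003,-0.001,0,0],[0.0854,0.003,-0.001,0,0],[0.0854,0,0,0,0]]'>/dev/null;  python3 -c "
from h import *
st()
bot.read_camera('wrist')
for n in ('blue_hub','blue_tip'):
    for r in bot.pinpoint(n,'wrist')[:1]: p=ray_at_z('wrist',r['at'],.07);print(n,r['score'],r['at'],p,(p-O)@SX,(p-O)@SY)
"
```

```text
t 12.27 station xyz mm [ -90.3 -156.1  227.9] yaw of tool y -0.02 tilt [ 0.  0. -1.] F st [ 1.  -1.6  1.3] q [-0.52  0.78  0.13  1.47 -0.12  0.9   1.15]
t 12.6 station xyz mm [ -93.7 -146.9  227.6] yaw of tool y -0.03 tilt [-0.001 -0.    -1.   ] F st [-1.5 -1.3 -0.5] q [-0.52  0.76  0.13  1.5  -0.12  0.88  1.15]
t 12.93 station xyz mm [ -96.6 -137.8  227.6] yaw of tool y -0.02 tilt [-0.001 -0.    -1.   ] F st [-0.4 -1.2 -0.2] q [-0.53  0.75  0.13  1.53 -0.11  0.87  1.15]
blue_hub 0.96 [519.7, 198.7] [0.65328886 0.36068654 0.07      ] 0.0037974329536789265 -0.09923255733782914
blue_tip 0.95 [381.1, 249.7] [0.67347308 0.28815982 0.07      ] -0.06734290821175383 -0.12383680685899297
```

```bash
python3 -m pendant '[[0.0854,0.005,-0.001,0,0],[0.0854,0.005,-0.001,0,0],[0.0854,0.005,-0.001,0,0],[0.0854,0.005,0,0,0],[0.0854,0.005,0,0,0],[0.0854,0.005,0,0,0],[0.0854,0.005,0,0,0],[0.0854,0.005,0,0,0],[0.0854,0.005,0,0,0],[0.0854,0.005,0,0,0],[0.0854,0.005,0,0,0],[0.0854,0,0,0,0]]'>/dev/null;  python3 -c "
from h import *
st()
bot.read_camera('wrist')
for n in ('blue_hub','blue_tip'):
    for r in bot.pinpoint(n,'wrist')[:1]: p=ray_at_z('wrist',r['at'],.07);print(n,r['score'],r['at'],p,(p-O)@SX,(p-O)@SY)
"; python3 -m pendant '[[0.0854,0.003,0,0,0],[0.0854,0.003,0,0,0],[0.0854,0,0,0,0]]'>/dev/null;  python3 -c "
from h import *
st()"
```

```text
t 14.08 station xyz mm [-98.8 -82.4 227.9] yaw of tool y 0.03 tilt [-0.001  0.    -1.   ] F st [ 0.1 -0.2  0.8] q [-0.57  0.68  0.13  1.67 -0.11  0.8   1.12]
blue_hub 0.83 [498.1, 292.5] [0.65342217 0.35838525 0.07      ] 0.0015089450620973716 -0.0995071368855874
blue_tip 0.83 [409.1, 220.3] [0.60467764 0.30102005 0.07      ] -0.05873931326547954 -0.054388055228593725
t 14.48 station xyz mm [-99.4 -77.2 227.7] yaw of tool y -0.03 tilt [ 0.  0. -1.] F st [-0.5 -1.7 -0.5] q [-0.57  0.67  0.13  1.68 -0.11  0.79  1.11]
```

Blue is about 37° past straight ahead. I'll creep to the stop.

```bash
python3 -m pendant '[[0.0854,0.003,0,0,0],[0.0854,0.003,0,0,0],[0.0854,0,0,0,0]]'>/dev/null;  python3 -c "
from h import *
st()"; python3 -m pendant '[[0.0854,0.003,0,0,0],[0.0854,0,0,0,0]]'>/dev/null;  python3 -c "
from h import *
st()"; python3 -m pendant '[[0.0854,0.003,0,0,0],[0.0854,0,0,0,0]]'>/dev/null;  python3 -c "
from h import *
st()"
```

```text
t 14.73 station xyz mm [-99.4 -71.2 227.8] yaw of tool y -0.02 tilt [ 0. -0. -1.] F st [-1.4 -2.   1.6] q [-0.58  0.67  0.13  1.7  -0.11  0.78  1.11]
t 14.9 station xyz mm [-100.   -69.4  228.2] yaw of tool y -0.1 tilt [ 0.003 -0.    -1.   ] F st [-0.7 -5.9 -1. ] q [-0.58  0.66  0.13  1.7  -0.11  0.78  1.1 ]
t 15.07 station xyz mm [-100.7  -67.6  228.6] yaw of tool y -0.19 tilt [ 0.006 -0.    -1.   ] F st [-2.  -9.9 -2.4] q [-0.58  0.66  0.13  1.71 -0.11  0.77  1.1 ]
```

```bash
python3 -m pendant '[[0.0854,0.002,0.002,0,0],[0.0854,0,0,0,0],[0.0854,0,0,0,0]]'>/dev/null;  python3 -c "
from h import *
st()"; python3 -m pendant '[[0.0854,0.001,0.002,0,0],[0.0854,0,0,0,0],[0.0854,0,0,0,0]]'>/dev/null;  python3 -c "
from h import *
st()
bot.read_camera('wrist')
for n in ('blue_hub','blue_tip'):
    for r in bot.pinpoint(n,'wrist')[:1]: p=ray_at_z('wrist',r['at'],.07);print(n,r['score'],r['at'],p,(p-O)@SX,(p-O)@SY)
"
```

```text
t 15.32 station xyz mm [-100.2  -67.   228.7] yaw of tool y -0.3 tilt [ 0.008 -0.002 -1.   ] F st [ -5.1 -12.4  -3.2] q [-0.58  0.66  0.13  1.71 -0.11  0.77  1.1 ]
t 15.57 station xyz mm [-99.7 -66.7 228.8] yaw of tool y -0.39 tilt [ 0.009 -0.003 -1.   ] F st [ -6.7 -14.4  -2.2] q [-0.59  0.66  0.13  1.71 -0.11  0.77  1.09]
blue_tip 0.62 [425.7, 230.8] [0.5968255  0.30983164 0.07      ] -0.0504282548854302 -0.04600969905829058
```

Firmly on the stop. I'll back off the same way, lift away and check both levers.

```bash
python3 -m pendant '[[0.0854,-0.003,-0.003,0,0],[0.0854,-0.005,-0.008,0,0],[0.0854,-0.003,-0.012,0,0],[0.0854,0,-0.012,0,0],[0.0854,0,0,-0.03,0],[0.0854,0,0,-0.03,0],[0.0854,0,0,-0.03,0],[0.0854,0,-0.02,-0.03,0],[0.0854,0,-0.02,-0.03,0],[0.0854,0,0,-0.03,0],[0.0854,0,0,0,0],[0.0854,0,0,0,0]]'>/dev/null;  python3 -c "
from h import *
st()
for c in ('wrist','scene'):
  im,_=bot.read_camera(c);cv2.imwrite(f'pics/{c}9.png',im)
  for n in ('red_hub','red_tip','blue_hub','blue_tip'):
    for r in bot.pinpoint(n,c)[:1]: p=ray_at_z(c,r['at'],.07);print(c,n,round(r['score'],2),np.round(r['at']),((p-O)@SX).round(4),((p-O)@SY).round(4))
a,_=bot.read_camera('wrist')
cv2.imwrite('pics/end.png',cv2.imread('pics/wrist9.png'))
"
```

```text
t 16.72 station xyz mm [-171.3  -73.3  409.6] yaw of tool y -0.06 tilt [ 0.003  0.002 -1.   ] F st [ 1.1 -0.4 -0.7] q [-0.51  0.42  0.17  1.64 -0.08  1.08  1.18]
wrist red_hub 0.77 [479.  26.] -0.002 0.1017
wrist red_tip 0.69 [438.  67.] -0.051 0.0496
wrist blue_hub 0.65 [470. 203.] -0.0022 -0.0948
wrist blue_tip 0.89 [434. 158.] -0.0516 -0.0457
scene red_tip 0.86 [271. 210.] -0.0538 0.035
scene blue_hub 0.89 [305. 170.] 0.006 -0.1092
scene blue_tip 0.53 [297. 192.] -0.0442 -0.0485
```

View pics/end.png

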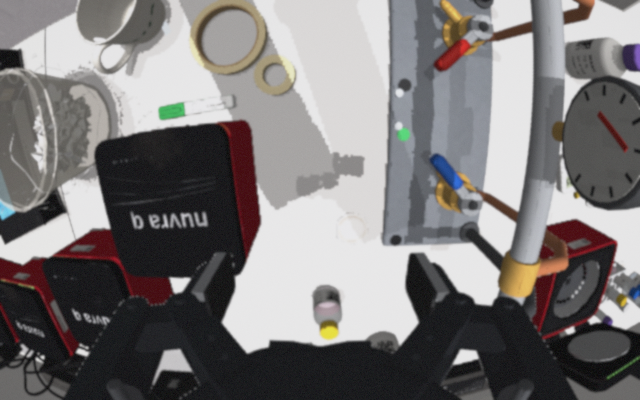

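The picture shows the blue lever at (447,172) lying along its nozzle towards its green dot. The red lever at (453,53) is across its nozzle, towards its black dot. The bystanders are where they stood and the gripper is free.

```bash
python3 -c "
from station import bot
print(bot.hand_in())"
```

```text
the job is handed in; nothing more can be done
None
```

The red valve was shut first and then the blue one opened, each pushed until it met its end stop; the gripper is clear of the levers, nothing else on the bench was moved as far as the last picture shows, and the job is handed in.

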